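Prove the air shut-off, then set the throttle two turns open and hold it

ROBOT

A 7-joint arm with a two-finger parallel gripper is mounted at the origin on the work surface. World frame = base frame: x ahead of the robot, y to its left, z up, the work surface at z = 0. Lengths are in m, angles in rad, forces in N, time in s.
With the tool pointing down it reaches from about 0.425 to 0.875 m from the base axis. Payload 9.9 kg.
Tool frame: the origin (TCP) lies on the centre line of the jaws, within the pads' length; the fingertips stand r.nose_length ahead of it and the grasp point (between the pads) lies 6 mm ahead of it (r.nose_length is the distance from the TCP to the fingertips, in m); z points along the fingers, y is the line along which they close (so a half turn about z gives the same grasp; the last joint's range is limited). The gripper opens to 85 mm and grips with 20 to 120 N. Pads are 22 mm wide; open, the fingers measure 114 mm over their backs; the gripper's body (76 mm by 85 mm) begins 54 mm behind the grasp point. The pads swing forward as they close: fully open they stand 13 mm farther back than shut.
Start: joints at [1.12, 0.576, 0.025, 1.437, -0.015, 1.129, -0.057], TCP at [0.242, -0.63, 0.256] pointing down, gripper open.
Joint ranges: [-2.76, 2.76], [-0.34, 2.15], [-1.52, 1.57], [0.19, 2.46], [-1.09, 4.23], [0.17, 1.99], [-2.82, 2.82]. Speed limits (rad/s): [2.22, 2.22, 3.01, 3.01, 3.14, 3.14, 3.14].

INTERFACE

Orientations are given as [roll, pitch, yaw] about the fixed x, y, z axes, in that order (R = Rz(yaw) Ry(pitch) Rx(roll)).
In Python, from station import readout, vision, job, r gives the robot as it stands.
- The arm moves only by the tool step_arm, never from a script. Its argument "increments" is a list that holds one entry, the list of rows, each a list of 4 numbers: the shift along the tool's x, y, z in units of 25 mm (1.0 is 25 mm), then the turn about the tool's z in units of 6 degrees (1.0 is 6 degrees). A call has 1 to 5 rows; each row is the pose to reach, as a shift and turn from the pose commanded when the call began, along the tool's axes at that moment; what a row does not reach only later rows make up. A row lasts 1/8 s, in which the tool goes at most 62.5 mm and 10.7 degrees, less where a joint would pass 70% of its speed; a pose out of reach is approached as far as the arm can. A call with a gripper value outside its range is refused whole. "hand" is the gripper command: -1 is fully open, 1 is shut, values between are in proportion, set as the call begins (left out, the last holds). The fingers move at their own pace and stop on an object; the grip force is fixed at half the most. Time passes only in rows, so rows that repeat a pose let the fingers close. It gives the time, the measured TCP pose, the force, the opening and the grip force at its end, in the units of the state.
- readout.observe(): the state, without advancing time (a new reading comes with each control period).
- vision.capture(name): name is "scene" or "top"; returns the picture (480x640x3 uint8, red, green, blue); there is no depth.
- vision.calibration(name): a dict with "fx", "fy", "cx", "cy" (pixels), "rvec" (rotation vector, rad) and "tvec" (3), from world to camera coordinates, as OpenCV has them. Camera axes: x right, y down, z forward; pixel columns grow to the right and rows downward; lengths in m; the calibration is good to about 2 mm. A picture is of the moment at which its call begins. calibration takes no time and is no camera call.
- job.job_done(): hands the job in; it is judged then, once.
Trained networks look in the newest picture that a camera, given by its name, has taken for a name from the list of things; names that differ only in an ending like _2 or _b are one class to them, and where a whole thing is asked for, a point or a joint stands for the part that bears it (a point fixed in the world has none). Each returns a list of dicts, best first, with "confidence" (0 to 1); they miss things now and then, are a little off and sometimes report something else, mostly with a low value. They report only what shows in the picture. A call takes as long as a camera call.
- vision.find_in(camera, label): "rect" ([left, top, right, bottom] in pixels, round what is visible of it).
- vision.outline_of(camera, label): "mask" (480x640 bool, what is visible of it) and "rect" ([left, top, right, bottom] in pixels, round what is visible of it).
- vision.tip_of(camera, label): "at" ([column, row] in pixels: a listed point, or the origin of a listed thing).
The state is a dict: "clock": time; "q": joint angles; "qd": joint speeds; "joint_efforts": joint torques, N m; "tcp_pos": TCP position; "ee_rot": TCP orientation; "contact_force": force on the tool from outside, world axes, zero at the start; "wrist_torque": the same for the moment, N m; "finger_gap": opening from 0.0 (shut) to 1.0 (fully open); "grasp_force": force on a finger pad.
Only numpy, scipy, OpenCV 4.12 (cv2) and the standard library are available. Lean on these libraries where they do the work, as an engineer would, in place of code of your own. Each camera call takes 0.05 s, during which the arm holds its last target. There are 200 camera calls.

TASK

Bring the bench air line into service: press the test button on top of the safety shut-off so that its lever drops, then lift the lever back until it latches and stays up by itself. After that turn the throttle valve's hand wheel clockwise (seen from above) until it is closed to its stop, and back it off exactly two full turns, without running well past them. The program finishes while still gripping the wheel's revolving handle at that setting, with the shut-off lever up and the other things on the bench left where they are.

Things in the scene. Friction and masses are not known exactly. Their poses are not given: they have to be found in the camera images.
- test_button_top (a point): Black round push button, 30 mm across, on top of the grey cast housing (80 x 64 mm, its top 164 mm above the bench) of the safety shut-off. The point is the centre of the button's upper face, about 180 mm above the bench; the button moves straight down, travel 7 mm, springy, about 5 N when fully down. The lever is released at about 5 mm.
- test_button (a joint): How far the test button is pressed, m: 0 released, 0.007 fully down. It springs back.
- lever_ball (a point): Centre of the black ball knob, 28 mm across, at the end of the shut-off's reset lever (round steel rod 10 mm thick) that sticks out of the front of the housing, towards the robot. Latched it stands about 168 mm above the bench, dropped about 63 mm. Its axes turn with the lever.
- lever_pivot (a point): Point on the lever's pivot, 115 mm above the bench, just inside the housing's front face, 105 mm from the ball's centre. The pivot axis is level, along this point's y axis; its x axis points level from the front of the air station to its back (away from the robot), so the lever sticks out along -x. The housing's front face lies 12 mm in front of it.
- lever (a joint): Angle of the reset lever, rad: 0 = up and latched (30 deg above level); grows as it drops; 1.05 = down on its lower stop (30 deg below level). Released, it falls under its weight and a light spring, about 1 to 2 N at the ball. Lifting: it must go slightly past 0 (to about -0.03, upper stop at -0.09) for the latch to catch; then it stays up at about 0 by itself.
- wheel_centre (a point): Point on the upright axis of the throttle valve's hand wheel, 187 mm above the bench, level with the middle of the handle. The grey three-spoked wheel is 117 mm across; its rim's top and its hub nut lie 152 to 156 mm above the bench. Its x axis points from the front of the air station to its back. The wheel's axis and the button's lie 220 mm apart over the same straight pipe, which runs at right angles to that x axis.
- handle: Revolving handle of the hand wheel: a black upright barrel, 25 mm thick and 60 mm tall, standing on the rim; its origin is its middle, 187 mm above the bench and 52 mm from the wheel's axis. It spins freely on its own upright pin, so the fingers may keep their direction while the handle goes round the circle.
- wheel (a joint): Opening of the throttle valve, rad: 0 = closed on its stop, grows counter-clockwise seen from above (opening), 6.283 per turn, two turns = 12.566. At 0 and at every whole turn the handle stands on the robot's side of the wheel, at -x of the point wheel_centre. It turns at about 2 N at the handle and stays where it is left; it does not rise.
- spanner_grip (a point): Bystander: steel spanner, 170 mm, lying flat in front of the air station; point on its shaft.
- nipple: Bystander: small brass hose nipple standing behind the air station, 24 mm across, 42 mm tall; origin under its centre.
- blow_gun: Bystander: air blow gun lying flat, 24 mm tall, about 200 mm long; origin under its body.
- screwdriver: Bystander: blue-handled screwdriver, 200 mm, lying flat.
- spray_can: Bystander: spray can, 52 mm across, 150 mm tall; origin under its centre.
- grease_jar: Bystander: grey jar with a white cap, 72 mm across, 70 mm tall; origin under its centre.
- sprocket: Bystander: steel sprocket lying flat, 70 mm across, 20 mm tall; origin under its centre.
- pedal: Bystander: black bicycle pedal lying flat, 100 x 80 mm, 25 mm tall; origin under its centre.

How it is judged:
On the way, in this order (a step that is already met when the one before it is completed fails the run):
1. the test button is pressed (value of joint test_button above 0.003 m).
2. the lever has dropped (value of joint lever above 0.85 rad), for 0.1 s.
3. the lever is back up, latched, and stays there with the gripper off it (value of joint lever below 0.1 rad and distance between the grasp point and lever_ball above 0.05 m), for 0.2 s.
4. the throttle valve is closed to its stop (value of joint wheel below 0.1 rad), for 0.1 s.
At the end, for the whole second after the job is handed in: The throttle valve stands two full turns from its stop, within 15 degrees, at rest, with its handle gripped between the fingers (more than 5 N, the handle's axis within 18 mm of the grasp point); the shut-off lever is up and latched (within 0.1 rad) and the test button is released (value of joint wheel between 12.306 and 12.826 rad and velocity of joint wheel between -0.1 and 0.1 rad/s and contact force between the fingers and handle above 5 N and horizontal distance between the grasp point and handle below 0.018 m and distance between the grasp point and handle below 0.04 m and value of joint lever below 0.1 rad and value of joint test_button below 0.002 m); the arm keeps its last pose, push and grip.
It fails at once if the throttle valve was opened more than 60 degrees past two turns (value of joint wheel above 13.61 rad).
It fails at once if another thing on the bench was moved by more than 40 mm (distance of any of spanner_grip, nipple, blow_gun, screwdriver, spray_can, grease_jar, sprocket, pedal from where it was at the start of the episode above 0.04 m).
It also fails if it takes over 72 s, if anything falls off the work surface, if the arm or the gripper's body presses on something with over 40 N, if the wrist force passes 120 N, or if a joint passes its speed limit or range.

## Working session

There is one attempt and no reset: what is moved stays moved. The work goes in short steps, Python scripts to look and compute and a tool call to move; the robot and the scene stay as the last step left them, time stands still between calls to the robot, and variables do not carry over. Pictures are saved under pics/ and viewed, at most 10 in all, crops included, and the job is handed in when it is done.

Besides the shell and the picture viewer there is one more tool, called after ">>>" by a JSON object that holds its "api" and its "payload". step_arm: Moves the arm, as the interface text tells. Its arguments: {"type":"object","properties":{"increments":{"type":"array","items":{"type":"array","items":{"type":"array","items":{"type":"number"}}}},"hand":{"type":"number"}},"required":["increments"]}

```bash
mkdir -p pics; ls; cat > h.py <<'E'
import numpy as np, cv2
from station import readout, vision, job, r
def cam(n):
    c=vision.calibration(n); K=np.array([[c['fx'],0,c['cx']],[0,c['fy'],c['cy']],[0,0,1.]])
    R=cv2.Rodrigues(np.array(c['rvec'],float))[0]; return K,R,np.array(c['tvec'],float).ravel()
def atz(n,px,z):
    K,R,t=cam(n); d=R.T@np.linalg.solve(K,[px[0],px[1],1]); o=-R.T@t
    return (o+d*(z-o[2])/d[2]).round(4)
def proj(n,p):
    K,R,t=cam(n); u=K@(R@np.array(p,float)+t); return (u[:2]/u[2]).round(1)
def tri(pxs):
    A=[];b=[]
    for n,px in pxs.items():
        K,R,t=cam(n); d=R.T@np.linalg.solve(K,[px[0],px[1],1]); d/=np.linalg.norm(d); o=-R.T@t
        P=np.eye(3)-np.outer(d,d); A.append(P); b.append(P@o)
    return np.linalg.lstsq(np.vstack(A),np.hstack(b),rcond=None)[0].round(4)
def pic(n,f):
    im=vision.capture(n); cv2.imwrite('pics/'+f,im[:,:,::-1]); return im
E
python3 - <<'E'
from h import *
Z=dict(test_button_top=.18,lever_ball=.168,lever_pivot=.115,wheel_centre=.187,handle=.187,spray_can=0,nipple=0)
for n in("scene","top"):
    pic(n,n+'0.png')
    print(n, 'cam',(-cam(n)[1].T@cam(n)[2]).round(2))
    for k,z in Z.items():
        for d in vision.tip_of(n,k)[:2]: print(n,k,round(d['confidence'],2),np.round(d['at'],1),atz(n,d['at'],z))
s=readout.observe();print(s,r.nose_length)
E
```

```text
pics
scene cam [ 1.49 -0.56  1.08]
scene test_button_top 0.45 [289.7 242.3] [ 0.5928 -0.0912  0.18  ]
scene lever_ball 0.5 [264.8 227. ] [ 0.4915 -0.1132  0.168 ]
scene lever_pivot 0.78 [283.7 259.9] [ 0.5822 -0.1054  0.115 ]
scene wheel_centre 0.95 [349.8 204.9] [0.5455 0.1279 0.187 ]
scene handle 0.7 [333.7 212.1] [0.5504 0.0711 0.187 ]
scene spray_can 0.58 [430.9 261.7] [0.7033 0.3283 0.    ]
scene spray_can 0.16 [163.  346.7] [ 0.6016 -0.4672  0.    ]
scene nipple 0.51 [430.  262.1] [0.7033 0.3248 0.    ]
top cam [ 0.4  -0.    1.44]
top test_button_top 0.5 [356.8 219.4] [ 0.5964 -0.0896  0.18  ]
top lever_ball 0.54 [373.5 274. ] [ 0.4813 -0.1221  0.168 ]
top lever_ball 0.19 [341.3 171. ] [ 0.7043 -0.0602  0.168 ]
top lever_pivot 0.83 [358.9 230.3] [ 0.582  -0.0981  0.115 ]
top wheel_centre 0.59 [260.8 240.6] [0.5547 0.1126 0.187 ]
top wheel_centre 0.25 [372.7 274.9] [ 0.4783 -0.1186  0.187 ]
top handle 0.58 [281.4 243.3] [0.5481 0.0696 0.187 ]
top spray_can 0.94 [182.6 189.5] [0.7068 0.3184 0.    ]
top spray_can 0.67 [291.5 203. ] [0.668  0.0545 0.    ]
top nipple 0.42 [294.2 200. ] [0.6752 0.0479 0.    ]
{'clock': 0.8, 'q': array([ 1.12020354,  0.5756186 ,  0.02488693,  1.4370756 , -0.01503868,
        1.12893478, -0.05650991]), 'qd': array([ 1.24498919e-03,  3.17297827e-04, -7.06347572e-04, -9.36291439e-05,
        4.90405411e-04,  8.16018471e-04,  7.29503907e-04]), 'joint_efforts': array([ 2.38396060e-04, -7.65407825e+01,  2.24837467e+00, -2.86282611e+01,
        1.52018893e-02,  2.84564674e-03,  1.43447289e-05]), 'tcp_pos': array([ 0.24210998, -0.63012588,  0.25635191]), 'ee_rot': array([ 3.14144717e+00, -5.71788896e-05,  3.66775797e-01]), 'contact_force': array([-0.65048363, -0.09384588,  0.23628579]), 'wrist_torque': array([-0.01973944, -0.01263119, -0.03852838]), 'grasp_force': 0.0, 'finger_gap': 0.9985820840661084} 0.025
```

View pics.

View pics/scene0.png

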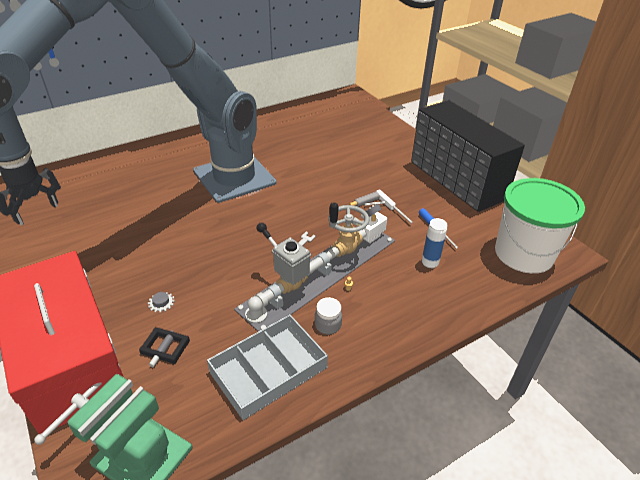

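View pics/top0.png

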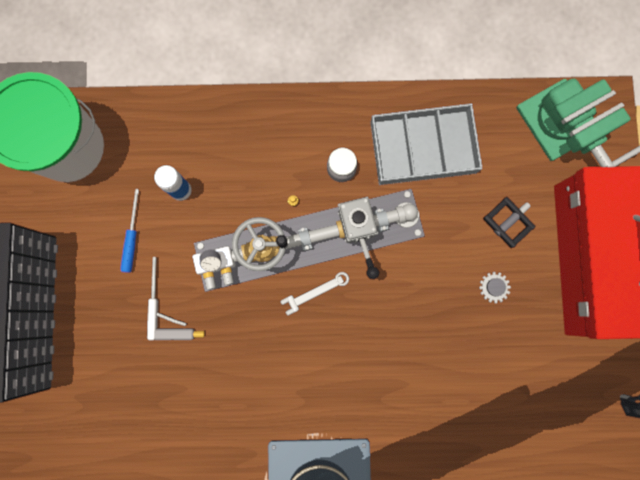

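The scene view shows the shut-off at about (291,260) with its button at (291,246), the ball at (263,228), and the wheel at (350,217) with its handle at (334,212). In the top view the button is at (358,217), the ball at (373,271), the handle at (282,241) and the wheel hub at (258,244). Next I fit the station pose.

```bash
cat >> h.py <<'E'
def plan(s,target,yaw=None):
    """units from the present pose to target (world), tool pointing down"""
    psi=s['ee_rot'][2]; c,q=np.cos(psi),np.sin(psi); d=np.array(target)-s['tcp_pos']
    u=[(d[0]*c+d[1]*q)/.025,(d[0]*q-d[1]*c)/.025,-d[2]/.025]
    return np.round(u+[(-np.degrees(yaw-psi)/6) if yaw is not None else 0],2)
E
python3 - <<'E'
from h import *
from scipy.optimize import least_squares
import json
ob=[]
for n in("scene","top"):
    im=cv2.cvtColor(cv2.imread(f'pics/{n}0.png'),cv2.COLOR_BGR2GRAY)
    for lab,(x,y) in {"scene":{"b":(291,246),"l":(263,228)},"top":{"b":(358,217),"l":(373,271)}}[n].items():
        m=(im<50).astype(np.uint8); k,L,S,C=cv2.connectedComponentsWithStats(m)
        w=10; sub=L[y-w:y+w,x-w:x+w]; i=np.bincount(sub[sub>0]).argmax(); print(n,lab,S[i],C[i].round(1))
B={"scene":[290.5,245],"top":[358,217.5]}
print('tri button',tri({"scene":[289.7,242.3],"top":[356.8,219.4]}),'ball',tri({"scene":[264.8,227],"top":[373.5,274]}),
 'wheel',tri({"scene":[349.8,204.9],"top":[260.8,240.6]}),'handle',tri({"scene":[333.7,212.1],"top":[281.4,243.3]}))
obs=[("scene","b",289.7,242.3),("top","b",356.8,219.4),("scene","l",264.8,227),("top","l",373.5,274),("scene","p",283.7,259.9),("top","p",358.9,230.3),("scene","w",349.8,204.9),("top","w",260.8,240.6)]
def pts(v):
    x=np.array([np.cos(v[2]),np.sin(v[2]),0]);y=np.array([-x[1],x[0],0]);b=np.array([v[0],v[1],.18])
    p=b-x*v[3];p[2]=.115; l=p-x*.0909;l[2]=.168; w=b+y*.22;w[2]=.187
    return dict(b=b,p=p,l=l,w=w)
f=lambda v:np.concatenate([proj(n,pts(v)[k])-[a,c] for n,k,a,c in obs])
s=least_squares(f,[.595,-.09,.227,.02],loss='soft_l1',diff_step=1e-2)
print(s.x,s.fun.reshape(-1,2).round(1));P=pts(s.x)
for k in P: print(k,P[k].round(4),proj("scene",P[k]),proj("top",P[k]))
E
```

```text
scene b [286 242  11   9  36] [291.2 247.2]
scene l [257 224  13  15  56] [262.4 230.4]Traceback (most recent call last):
  File "<stdin>", line 9, in <module>
ValueError: attempt to get argmax of an empty sequence
```

```bash
cat > fit.py <<'E'
from h import *
from scipy.optimize import least_squares
def pts(v):
    x=np.array([np.cos(v[2]),np.sin(v[2]),0]);y=np.array([-x[1],x[0],0]);b=np.array([v[0],v[1],.18])
    p=b-x*v[3];p[2]=.115; l=p-x*.0909;l[2]=.168; w=b+y*.22;w[2]=.187
    return dict(b=b,p=p,l=l,w=w)
def P2(n,p):
    K,R,t=cam(n); u=K@(R@p+t); return u[:2]/u[2]
def run(obs):
    f=lambda v:np.concatenate([P2(n,pts(v)[k])-[a,c] for n,k,a,c in obs])
    s=least_squares(f,[.595,-.09,.227,.02],loss='soft_l1')
    print(s.x.round(4));print(s.fun.reshape(-1,2).round(1));P=pts(s.x)
    for k in P: print(k,P[k].round(4),proj("scene",P[k]),proj("top",P[k]))
    return s.x
E
python3 - <<'E'
from fit import *
im=cv2.cvtColor(cv2.imread('pics/top0.png'),cv2.COLOR_BGR2GRAY)
for nm,(x,y) in dict(b=(358,217),l=(373,271),h=(282,241)).items():
    k,L,S,C=cv2.connectedComponentsWithStats((im<75).astype(np.uint8)); sub=L[y-6:y+6,x-6:x+6]; sub=sub[sub>0]
    if len(sub): i=np.bincount(sub).argmax(); print(nm,S[i],C[i].round(1))
    else: print(nm,im[y-3:y+4,x-3:x+4].min())
print(tri({"scene":[291,245.5],"top":[358,217.5]}))
run([("scene","b",289.7,242.3),("top","b",356.8,219.4),("scene","l",264.8,227),("top","l",373.5,274),("scene","p",283.7,259.9),("top","p",358.9,230.3),("scene","w",349.8,204.9),("top","w",260.8,240.6),
("scene","b",291,246),("top","b",358,217.5),("scene","l",263,229),("top","l",373,271)])
E
```

```text
b [353 211  12  12  86] [358.9 216.4]
l [366 249  20  31 325] [374.2 268.4]
h [276 235  12  13  89] [281.8 241.6]
[ 0.6012 -0.0924  0.1758]
[ 0.6004 -0.094   0.218   0.0234]
[[ 0.5  2. ]
 [ 2.  -2. ]
 [-2.3  0.1]
 [-1.7 -3.5]
 [ 1.3 -1.8]
 [ 0.5  2. ]
 [-0.6  2.2]
 [-3.9  0.9]
 [-0.8 -1.7]
 [ 0.8 -0.1]
 [-0.5 -1.9]
 [-1.2 -0.5]]
b [ 0.6004 -0.094   0.18  ] [290.2 244.3] [358.8 217.4]
p [ 0.5776 -0.0991  0.115 ] [285.  258.1] [359.4 232.3]
l [ 0.4888 -0.1187  0.168 ] [262.5 227.1] [371.8 270.5]
w [0.5529 0.1208 0.187 ] [349.2 207.1] [256.9 241.5]
```

```bash
python3 - <<'E'
from h import *
s=readout.observe()
for t in ([.38,-.30,.27],[.601,-.094,.24]): print(plan(s,t,.22))
E
```

```text
[  9.88 -10.35  -0.55   1.4 ]
[ 21.09 -14.87   0.65   1.4 ]
```

>>> {"api": "step_arm", "payload": {"increments": [[[1.6, -1.7, -0.2, 0.4], [3.3, -3.4, -0.4, 0.9], [5, -5.1, -0.55, 1.4], [6.7, -6.9, -0.55, 1.4], [8.4, -8.6, -0.55, 1.4]]], "hand": 1}}

```text
clock: 1.42
tcp_pos: [0.3617, -0.3522, 0.2704]
ee_rot: [3.141, -0.001, 0.22]
contact_force: [1.5, -0.8, 1.6]
finger_gap: 0.003
grasp_force: 0.0
```

```bash
python3 - <<'E'
from h import *
s=readout.observe()
print(s['tcp_pos'],s['ee_rot'],s['clock'],s['finger_gap'])
for t in ([.601,-.094,.235],): print(plan(s,t,.22))
E
```

```text
[ 0.36166268 -0.35219471  0.27040918] [ 3.14094205e+00 -6.67990097e-04  2.20300230e-01] 1.425 0.002554180903268898
[11.6  -7.99  1.42  0.  ]
```

>>> {"api": "step_arm", "payload": {"increments": [[[2.3, -1.6, 0.3, 0], [4.6, -3.2, 0.6, 0], [6.9, -4.8, 0.8, 0], [9.2, -6.4, 1.0, 0], [11.3, -7.7, 1.2, 0]]]}}

```text
clock: 2.05
tcp_pos: [0.5744, -0.1248, 0.2426]
ee_rot: [3.141, -0.001, 0.22]
contact_force: [0.4, -1.4, -0.1]
finger_gap: 0.002
grasp_force: 0.0
```

```bash
python3 - <<'E'
from h import *
import time
im=pic("scene","s1.png"); it=pic("top","t1.png")
cv2.imwrite('pics/c1.png',cv2.resize(np.hstack([im[190:300,230:380],it[180:290,300:450]])[:,:,::-1],(800,293),interpolation=cv2.INTER_CUBIC))
s=readout.observe()
print(s['tcp_pos'],s['clock'],s['contact_force'])
print(plan(s,[.601,-.094,.215],.22))
E
```

```text
[ 0.57724744 -0.11865028  0.24164737] 2.15 [ 0.13069626  0.32681709 -0.36264022]
[ 1.15 -0.74  1.07  0.09]
```

View pics/c1.png

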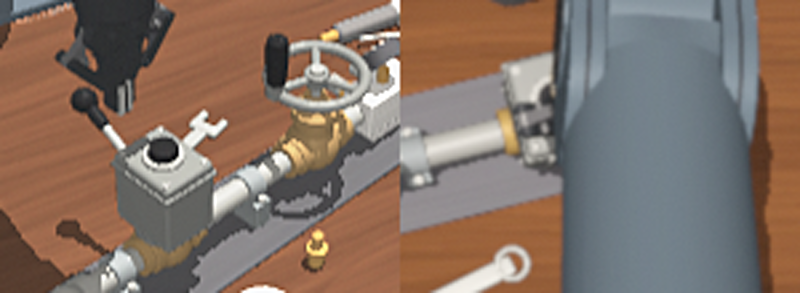

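The gripper (closed) hangs in front of and above the button: tips at scene (276,230), button at (291,246). I check these numbers before descending.

```bash
python3 - <<'E'
from h import *
print(proj("scene",[.577,-.1187,.2166]),atz("scene",[291.1,246.2],.18),atz("top",[358.5,216.9],.18),proj("scene",[.601,-.094,.18]))
E
```

```text
[277.  231.6] [ 0.608  -0.0954  0.18  ] [ 0.6016 -0.0934  0.18  ] [290.3 244.5]
```

>>> {"api": "step_arm", "payload": {"increments": [[[0.6, -0.4, 0.4, 0], [1.1, -0.8, 0.8, 0], [1.1, -0.8, 1.0, 0], [1.1, -0.8, 1.0, 0]]]}}

```text
clock: 2.65
tcp_pos: [0.5949, -0.1016, 0.2169]
ee_rot: [3.142, 0.001, 0.219]
contact_force: [-0.1, -0.8, 0.9]
finger_gap: -0.002
grasp_force: 0.0
```

>>> {"api": "step_arm", "payload": {"increments": [[[0.35, -0.22, 0.2, 0], [0.35, -0.22, 0.5, 0], [0.35, -0.22, 0.72, 0], [0.35, -0.22, 0.74, 0], [0.35, -0.22, 0.74, 0]]]}}

```text
clock: 3.28
tcp_pos: [0.6032, -0.0933, 0.1993]
ee_rot: [-3.141, -0.001, 0.22]
contact_force: [1.6, 2.9, 4.1]
finger_gap: 0.002
grasp_force: 1.8
```

```bash
python3 - <<'E'
from h import *
im=pic("scene","s2.png")
cv2.imwrite('pics/c2.png',cv2.resize(im[190:300,230:380][:,:,::-1],(750,550),interpolation=cv2.INTER_CUBIC))
s=readout.observe()
print(s['tcp_pos'],s['clock'],s['contact_force'])
E
```

```text
[ 0.60315565 -0.09332952  0.19932558] 3.325 [1.20413349 1.47223393 4.45768985]
```

View pics/c2.png

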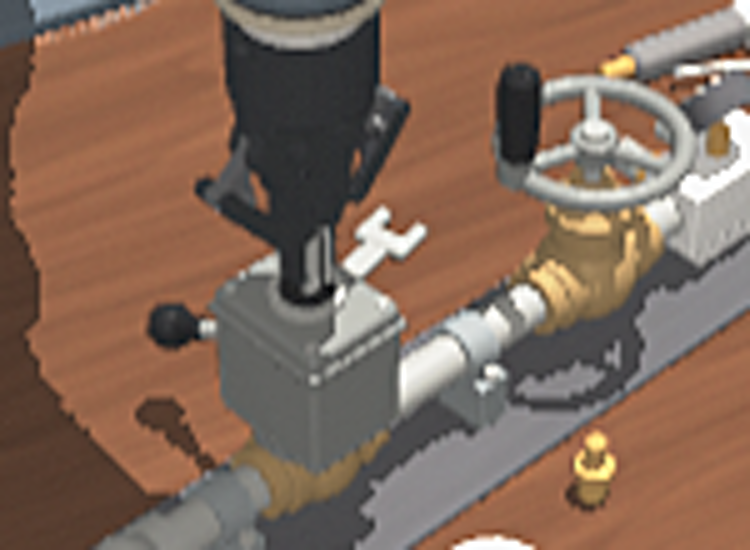

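The ball has dropped to about scene (265,255). I go up and back over it and open the gripper.

>>> {"api": "step_arm", "payload": {"increments": [[[0, 0, -1.5, 0], [-1.5, 0, -2.5, 0], [-3.3, 0, -2.5, 0], [-4.6, 0, -2, 0], [-4.6, 0, -1.6, 0]]], "hand": 1}}

```text
clock: 3.95
tcp_pos: [0.4879, -0.1201, 0.2389]
ee_rot: [3.141, 0.002, 0.218]
contact_force: [0.3, 0.2, 0.1]
finger_gap: -0.005
grasp_force: 0.0
```

```bash
python3 - <<'E'
from h import *
im=pic("scene","s3.png")
for d in vision.tip_of("scene","lever_ball"): print(d, atz("scene",d['at'],.063))
L=proj("scene",[.4888,-.1187,.063]);print(L)
g=im.max(axis=2);x,y=int(L[0]),int(L[1])
k,La,S,C=cv2.connectedComponentsWithStats((g<60).astype(np.uint8));sub=La[y-8:y+8,x-8:x+8];sub=sub[sub>0]
if len(sub): i=np.bincount(sub).argmax();print(S[i],C[i],atz("scene",C[i],.063))
cv2.imwrite('pics/c3.png',cv2.resize(im[190:300,220:370][:,:,::-1],(750,550),interpolation=cv2.INTER_CUBIC))
s=readout.observe()
print(s['tcp_pos'],s['clock'],s['contact_force'])
E
```

```text
{'at': [266.1, 256.3], 'confidence': 0.65} [ 0.4946 -0.1168  0.063 ]
[264.6 255.3]
[260 251  10   8  65] [264.24615385 254.64615385] [ 0.4857 -0.1183  0.063 ]
[ 0.49023423 -0.11891543  0.23820593] 4.05 [ 0.91106497 -0.40013599 -0.501039  ]
```

View pics/c3.png

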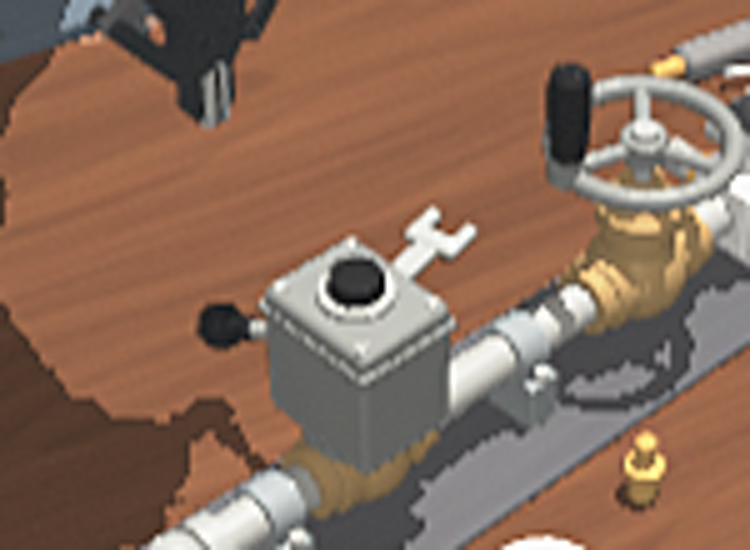

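The lever is down (ball at scene (264.6,255), matching the fitted pose) and the button is released. Now I straddle the ball.

>>> {"api": "step_arm", "payload": {"increments": [[[0, 0, 0.5, 0], [0, 0, 1.5, 0], [0, 0, 3.2, 0], [0, 0, 5, 0], [0, 0, 6.7, 0]]], "hand": -1}}

```text
clock: 4.68
tcp_pos: [0.4913, -0.1183, 0.0694]
ee_rot: [-3.141, -0.0, 0.221]
contact_force: [2.0, 0.0, -0.0]
finger_gap: 0.999
grasp_force: 0.0
```

>>> {"api": "step_arm", "payload": {"increments": [[[0, 0, 0, 0], [0, 0, 0, 0], [0, 0, 0, 0], [0, 0, 0, 0]]]}}

```text
clock: 5.18
tcp_pos: [0.4915, -0.1188, 0.0727]
ee_rot: [3.141, -0.002, 0.22]
contact_force: [-0.9, 0.1, 0.2]
finger_gap: 0.999
grasp_force: 0.0
```

>>> {"api": "step_arm", "payload": {"increments": [[[-0.05, 0, 0.15, 0], [-0.05, 0, 0.15, 0], [-0.05, 0, 0.15, 0], [-0.05, 0, 0.15, 0], [-0.05, 0, 0.15, 0]]], "hand": 1}}

```text
clock: 5.8
tcp_pos: [0.4898, -0.1202, 0.0679]
ee_rot: [3.14, -0.001, 0.219]
contact_force: [0.1, -5.9, 1.9]
finger_gap: 0.297
grasp_force: 58.7
```

>>> {"api": "step_arm", "payload": {"increments": [[[-0.42, 0, -1.0, 0], [-0.56, 0, -2.1, 0], [-0.42, 0, -3.2, 0], [0, 0, -4.2, 0], [0.15, 0, -4.45, 0]]]}}

```text
clock: 6.42
tcp_pos: [0.493, -0.1195, 0.1801]
ee_rot: [3.14, 0.0, 0.219]
contact_force: [0.6, -6.5, -5.4]
finger_gap: 0.285
grasp_force: 59.1
```

>>> {"api": "step_arm", "payload": {"increments": [[[0, 0, 0, 0], [0, 0, 0, 0], [0, 0, -0.03, 0]]]}}

```text
clock: 6.8
tcp_pos: [0.493, -0.1195, 0.1795]
ee_rot: [3.14, 0.001, 0.22]
contact_force: [1.4, -5.1, -3.4]
finger_gap: 0.294
grasp_force: 59.0
```

>>> {"api": "step_arm", "payload": {"increments": [[[0, 0, 0, 0], [0, 0, 0, 0], [0, 0, 0, 0], [0, 0, -0.8, 0], [0, 0, -2.5, 0]]], "hand": -1}}

```text
clock: 7.42
tcp_pos: [0.4921, -0.1177, 0.2416]
ee_rot: [-3.14, 0.003, 0.221]
contact_force: [0.5, 0.6, -0.0]
finger_gap: 1.0
grasp_force: 0.0
```

>>> {"api": "step_arm", "payload": {"increments": [[[-0.1, 0, -1, 0], [-0.1, 0, -1, 0]]]}}

```text
clock: 7.68
tcp_pos: [0.4915, -0.1187, 0.2689]
ee_rot: [3.14, -0.003, 0.22]
contact_force: [-0.4, 0.3, -0.1]
finger_gap: 0.999
grasp_force: 0.0
```

```bash
python3 - <<'E'
from fit import *
im=pic("scene","s4.png")
obs=[]
for k,n in(("l","lever_ball"),("w","wheel_centre"),("h","handle")):
    for d in vision.tip_of("scene",n)[:1]: print(n,d, atz("scene",d['at'],.168 if k=="l" else .187))
cv2.imwrite('pics/c4.png',cv2.resize(im[180:290,240:400][:,:,::-1],(800,550),interpolation=cv2.INTER_CUBIC))
s=readout.observe()
print(s['tcp_pos'],s['clock'],s['contact_force'])
E
```

```text
lever_ball {'at': [261.5, 225.6], 'confidence': 0.57} [ 0.4816 -0.1183  0.168 ]
wheel_centre {'at': [161.3, 300.8], 'confidence': 0.2} [ 0.6293 -0.4453  0.187 ]
handle {'at': [332.5, 213.2], 'confidence': 0.67} [0.5529 0.0656 0.187 ]
[ 0.49020501 -0.11847382  0.26621558] 7.875 [-0.00657092 -0.42846599 -0.48362627]
```

View pics/c4.png

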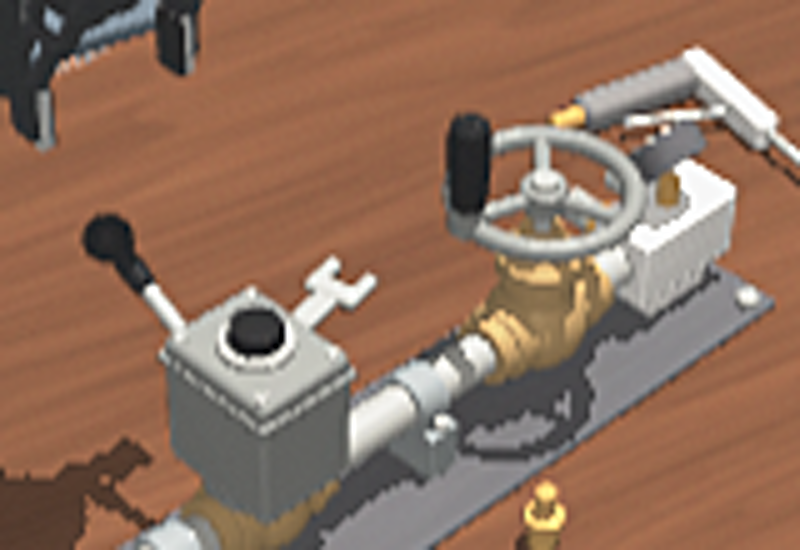

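The lever is latched up (ball at scene (262,228)). The hub nut is at scene (348.8,216.4) and the handle's middle at (333.6,213).

```bash
python3 - <<'E'
from fit import *
t=vision.capture("top"); 
g=cv2.cvtColor(t,cv2.COLOR_RGB2GRAY)
k,L,S,C=cv2.connectedComponentsWithStats((t.max(axis=2)<75).astype(np.uint8)); sub=L[235:248,276:288];sub=sub[sub>0]
if len(sub): i=np.bincount(sub).argmax();print(S[i],C[i],atz("top",C[i],.21),atz("top",C[i],.187))
c=cv2.HoughCircles(cv2.resize(g[200:290,210:310],None,fx=4,fy=4,interpolation=cv2.INTER_CUBIC),cv2.HOUGH_GRADIENT,1,50,param1=100,param2=30,minRadius=85,maxRadius=125)
if c is not None:
    for q in c[0][:3]: p=q[:2]/4+[210,200]; print('circ',p,q[2]/4,atz("top",p,.152))
print('hub',atz("scene",[348.8,216.4],.156),atz("top",[258,244],.156),'handle',atz("scene",[333.6,213],.187))
for d in vision.tip_of("top","handle")[:1]+vision.tip_of("top","wheel_centre")[:1]: print(d['confidence'],d['at'],atz("top",d['at'],.187))
E
```

```text
[276 235  12  13  82] [282.03658537 241.81707317] [0.5484 0.067  0.21  ] [0.5512 0.0682 0.187 ]
circ [258.375 244.375] 26.325 [0.551 0.121 0.152]
hub [0.5558 0.1197 0.156 ] [0.5513 0.1214 0.156 ] handle [0.5537 0.0687 0.187 ]
0.67 [292.4, 200.0] [0.6395 0.0452 0.187 ]
0.7 [258.4, 237.8] [0.5607 0.1175 0.187 ]
```

>>> {"api": "step_arm", "payload": {"increments": [[[0.9, -1.5, 0, 0], [1.9, -3.2, 0, 0], [2.9, -4.9, 0, 0], [3.7, -6.3, 0, 0], [4.0, -6.75, 0, 0]]]}}

```text
clock: 8.65
tcp_pos: [0.5516, 0.0709, 0.2665]
ee_rot: [-3.14, 0.001, 0.224]
contact_force: [0.3, -0.1, -0.5]
finger_gap: 1.0
grasp_force: 0.0
```

>>> {"api": "step_arm", "payload": {"increments": [[[0, 0, 0, 0], [0, 0, 0, 0]]]}}

```text
clock: 8.9
tcp_pos: [0.5511, 0.066, 0.267]
ee_rot: [3.141, 0.001, 0.218]
contact_force: [-0.2, -0.4, -0.3]
finger_gap: 1.001
grasp_force: 0.0
```

>>> {"api": "step_arm", "payload": {"increments": [[[0, -0.08, 1, 0], [0, -0.08, 2, 0], [0, -0.08, 2.9, 0], [0, -0.08, 2.95, 0], [0, -0.08, 2.95, 0]]]}}

```text
clock: 9.52
tcp_pos: [0.5513, 0.069, 0.1942]
ee_rot: [3.141, -0.001, 0.219]
contact_force: [0.0, 0.1, 0.3]
finger_gap: 1.0
grasp_force: 0.0
```

>>> {"api": "step_arm", "payload": {"increments": [[[0, 0, 0, 0], [0, 0, 0, 0], [0, 0, 0, 0], [0, 0, 0, 0], [0, 0, 0, 0]]], "hand": 1}}

```text
clock: 10.15
tcp_pos: [0.5515, 0.0684, 0.1941]
ee_rot: [3.14, -0.001, 0.219]
contact_force: [-0.3, -4.7, 5.8]
finger_gap: 0.279
grasp_force: 58.6
```

```bash
cat > wh.py <<'E'
from h import *
W=np.array([.5525,.1208]); YS=.22
def where(W=W):
    s=readout.observe(); d=s['tcp_pos'][:2]-W
    a=np.degrees(np.arctan2(d[1],d[0])); return s,a,np.hypot(*d)
def arc(step,n=5,W=W,R=.052):
    """rows that take the handle on by step degrees each; prints tool units"""
    s,a,rad=where(W); print('clock',s['clock'],'tcp',s['tcp_pos'].round(4),'F',s['contact_force'].round(1),'grip',s['grasp_force'],'rad',round(rad*1e3,1),'wheel mod360',round((a-180-np.degrees(YS))%360,1))
    psi=s['ee_rot'][2]
    for i in range(1,n+1):
        b=np.radians(a+step*i); p=np.append(W+R*np.array([np.cos(b),np.sin(b)]),.193); print(plan(s,p,YS).tolist())
E
python3 -c "
from wh import *
arc(-30)"
```

```text
clock 10.15 tcp [0.5515 0.0684 0.1941] F [-0.3 -4.7  5.8] grip 58.565919399261475 rad 52.4 wheel mod360 76.3
[-0.94, -0.53, 0.04, -0.01]
[-1.5, -1.45, 0.04, -0.01]
[-1.53, -2.53, 0.04, -0.01]
[-1.01, -3.47, 0.04, -0.01]
[-0.09, -4.03, 0.04, -0.01]
```

```bash
python3 -c "
from wh import *
arc(-15)"
```

```text
clock 10.15 tcp [0.5515 0.0684 0.1941] F [-0.3 -4.7  5.8] grip 58.565919399261475 rad 52.4 wheel mod360 76.3
[-0.5, -0.21, 0.04, -0.01]
[-0.94, -0.53, 0.04, -0.01]
[-1.28, -0.95, 0.04, -0.01]
[-1.5, -1.45, 0.04, -0.01]
[-1.59, -1.99, 0.04, -0.01]
```

>>> {"api": "step_arm", "payload": {"increments": [[[-0.5, -0.21, 0, 0], [-0.94, -0.53, 0, 0], [-1.28, -0.95, 0, 0], [-1.5, -1.45, 0, 0], [-1.59, -1.99, 0, 0]]]}}

```text
clock: 10.78
tcp_pos: [0.503, 0.111, 0.1942]
ee_rot: [-3.141, -0.005, 0.221]
contact_force: [14.6, 0.7, -3.7]
finger_gap: 0.28
grasp_force: 58.9
```

```bash
python3 -c "
from wh import *
arc(-15)"
```

```text
clock 10.775 tcp [0.503  0.111  0.1942] F [14.6  0.7 -3.7] grip 58.88015627861023 rad 50.5 wheel mod360 358.5
[0.02, -0.54, 0.05, 0.01]
[0.25, -1.03, 0.05, 0.01]
[0.59, -1.46, 0.05, 0.01]
[1.03, -1.78, 0.05, 0.01]
[1.53, -1.97, 0.05, 0.01]
```

```bash
sed -i 's/W=np.array.*; YS/W=np.array([.5545,.1206]); YS/' wh.py; python3 -c "
from wh import *
arc(-10,2)"
```

```text
clock 10.775 tcp [0.503  0.111  0.1942] F [14.6  0.7 -3.7] grip 58.88015627861023 rad 52.4 wheel mod360 357.9
[0.06, -0.36, 0.05, 0.01]
[0.17, -0.71, 0.05, 0.01]
```

>>> {"api": "step_arm", "payload": {"increments": [[[0.12, -0.36, 0, 0], [0.25, -0.71, 0, 0], [0.25, -0.71, 0, 0]]]}}

```text
clock: 11.15
tcp_pos: [0.5034, 0.1305, 0.1941]
ee_rot: [-3.14, -0.001, 0.222]
contact_force: [-1.6, 2.1, 9.3]
finger_gap: 0.274
grasp_force: 60.2
```

```bash
python3 -c "
from wh import *
arc(-30)"
```

```text
clock 11.15 tcp [0.5034 0.1305 0.1941] F [-1.6  2.1  9.3] grip 60.24152934551239 rad 52.1 wheel mod360 336.5
[0.68, -0.84, 0.04, 0.02]
[1.68, -1.23, 0.04, 0.02]
[2.74, -1.07, 0.04, 0.02]
[3.58, -0.4, 0.04, 0.02]
[3.98, 0.61, 0.04, 0.02]
```

>>> {"api": "step_arm", "payload": {"increments": [[[0.68, -0.84, 0, 0], [1.68, -1.23, 0, 0], [2.74, -1.07, 0, 0], [3.58, -0.4, 0, 0], [3.98, 0.61, 0, 0]]]}}

```text
clock: 11.78
tcp_pos: [0.6037, 0.1374, 0.194]
ee_rot: [-3.14, 0.001, 0.223]
contact_force: [-16.4, -2.7, 21.4]
finger_gap: 0.28
grasp_force: 61.7
```

```bash
python3 -c "
from wh import *
arc(-30)"
```

```text
clock 11.775 tcp [0.6037 0.1374 0.194 ] F [-16.4  -2.7  21.4] grip 61.710888147354126 rad 52.0 wheel mod360 186.2
[-0.17, 1.06, 0.04, 0.03]
[-0.84, 1.9, 0.04, 0.03]
[-1.85, 2.29, 0.04, 0.03]
[-2.91, 2.12, 0.04, 0.03]
[-3.75, 1.44, 0.04, 0.03]
```

>>> {"api": "step_arm", "payload": {"increments": [[[-0.27, 1.06, -0.04, 0], [-0.94, 1.9, -0.04, 0], [-1.92, 2.29, -0.04, 0], [-2.97, 2.12, -0.04, 0], [-3.8, 1.44, -0.04, 0]]]}}

```text
clock: 12.4
tcp_pos: [0.5193, 0.0814, 0.1943]
ee_rot: [-3.139, -0.003, 0.221]
contact_force: [16.7, 16.5, -16.3]
finger_gap: 0.278
grasp_force: 60.4
```

```bash
sed -i 's/.5545,.1206/.554,.1206/;s/R=.052/R=.0515/' wh.py;  python3 -c "
from wh import *
arc(-12)"
```

```text
clock 12.4 tcp [0.5193 0.0814 0.1943] F [ 16.7  16.5 -16.3] grip 60.42418420314789 rad 52.4 wheel mod360 35.9
[-0.19, -0.39, 0.05, 0.01]
[-0.32, -0.8, 0.05, 0.01]
[-0.36, -1.23, 0.05, 0.01]
[-0.32, -1.66, 0.05, 0.01]
[-0.18, -2.07, 0.05, 0.01]
```

>>> {"api": "step_arm", "payload": {"increments": [[[-0.12, -0.43, 0.02, 0], [-0.25, -0.84, 0.02, 0], [-0.28, -1.27, 0.02, 0], [-0.28, -1.27, 0.02, 0]]]}}

```text
clock: 12.9
tcp_pos: [0.5037, 0.1086, 0.1941]
ee_rot: [3.14, 0.003, 0.221]
contact_force: [-5.5, -3.8, 12.0]
finger_gap: 0.28
grasp_force: 63.6
```

```bash
python3 -c "
from wh import *
arc(-4,3)"
```

```text
clock 12.9 tcp [0.5037 0.1086 0.1941] F [-5.5 -3.8 12. ] grip 63.634986877441406 rad 51.7 wheel mod360 0.8
[0.01, -0.14, 0.04, 0.01]
[0.02, -0.29, 0.04, 0.01]
[0.05, -0.43, 0.04, 0.01]
```

>>> {"api": "step_arm", "payload": {"increments": [[[-0.02, -0.14, 0, 0], [-0.02, -0.28, 0, 0], [-0.02, -0.28, 0, 0]]]}}

```text
clock: 13.28
tcp_pos: [0.5036, 0.109, 0.1941]
ee_rot: [3.134, 0.003, 0.215]
contact_force: [1.3, -23.9, 10.6]
finger_gap: 0.276
grasp_force: 63.9
```

```bash
python3 -c "
from wh import *
arc(-30,5)"
```

```text
clock 13.275 tcp [0.5036 0.109  0.1941] F [  1.3 -23.9  10.6] grip 63.924320340156555 rad 51.7 wheel mod360 0.4
[0.27, -1.03, 0.04, -0.05]
[1.02, -1.8, 0.04, -0.05]
[2.04, -2.08, 0.04, -0.05]
[3.08, -1.82, 0.04, -0.05]
[3.84, -1.07, 0.04, -0.05]
```

The handle stopped with 24 N tangential force at the zero position, so the valve is closed. Now I open it two turns counter-clockwise.

```bash
python3 -c "
from wh import *
arc(30,5)"
```

```text
clock 13.275 tcp [0.5036 0.109  0.1941] F [  1.3 -23.9  10.6] grip 63.924320340156555 rad 51.7 wheel mod360 0.4
[0.3, 1.03, 0.04, -0.05]
[1.06, 1.77, 0.04, -0.05]
[2.09, 2.04, 0.04, -0.05]
[3.12, 1.75, 0.04, -0.05]
[3.86, 0.99, 0.04, -0.05]
```

>>> {"api": "step_arm", "payload": {"increments": [[[0.3, 1.3, 0, 0], [1.06, 2.05, 0, 0], [2.09, 2.32, 0, 0], [3.12, 2.03, 0, 0], [3.86, 1.27, 0, 0]]]}}

```text
clock: 13.9
tcp_pos: [0.6045, 0.1055, 0.194]
ee_rot: [3.141, 0.002, 0.218]
contact_force: [-15.7, 1.6, 17.5]
finger_gap: 0.279
grasp_force: 64.1
```

```bash
python3 -c "
from wh import *
arc(30,5)"
```

```text
clock 13.9 tcp [0.6045 0.1055 0.194 ] F [-15.7   1.6  17.5] grip 64.05154466629028 rad 52.7 wheel mod360 150.7
[0.22, -1.06, 0.04, -0.01]
[-0.07, -2.08, 0.04, -0.01]
[-0.83, -2.83, 0.04, -0.01]
[-1.87, -3.09, 0.04, -0.01]
[-2.89, -2.8, 0.04, -0.01]
```

>>> {"api": "step_arm", "payload": {"increments": [[[0.15, -1.06, -0.03, 0], [-0.12, -2.06, -0.03, 0], [-0.86, -2.8, -0.03, 0], [-1.87, -3.05, -0.03, 0], [-2.87, -2.77, -0.03, 0]]]}}

```text
clock: 14.52
tcp_pos: [0.5186, 0.1584, 0.1942]
ee_rot: [3.141, 0.0, 0.222]
contact_force: [13.3, -10.7, -5.4]
finger_gap: 0.276
grasp_force: 62.4
```

```bash
python3 -c "
from wh import *
arc(30,5)"
```

```text
clock 14.525 tcp [0.5186 0.1584 0.1942] F [ 13.3 -10.7  -5.4] grip 62.42293059825897 rad 51.8 wheel mod360 300.5
[-0.74, 0.77, 0.05, 0.02]
[-1.01, 1.8, 0.05, 0.02]
[-0.73, 2.83, 0.05, 0.02]
[0.03, 3.58, 0.05, 0.02]
[1.06, 3.85, 0.05, 0.02]
```

Wheel at 300°; next 450°.

>>> {"api": "step_arm", "payload": {"increments": [[[-0.66, 0.82, 0, 0], [-0.95, 1.83, 0, 0], [-0.68, 2.85, 0, 0], [0.07, 3.58, 0, 0], [1.07, 3.82, 0, 0]]]}}

```text
clock: 15.15
tcp_pos: [0.5653, 0.0693, 0.1942]
ee_rot: [3.142, 0.004, 0.219]
contact_force: [-3.4, 9.4, 1.5]
finger_gap: 0.277
grasp_force: 63.4
```

```bash
python3 -c "
from wh import *
arc(30,5)"
```

```text
clock 15.15 tcp [0.5653 0.0693 0.1942] F [-3.4  9.4  1.5] grip 63.366122245788574 rad 52.6 wheel mod360 89.8
[1.03, -0.32, 0.05, -0.01]
[1.79, -1.07, 0.05, -0.01]
[2.06, -2.1, 0.05, -0.01]
[1.79, -3.13, 0.05, -0.01]
[1.04, -3.88, 0.05, -0.01]
```

Wheel at 450°; next 600°.

>>> {"api": "step_arm", "payload": {"increments": [[[1.03, -0.32, 0, 0], [1.77, -1.07, 0, 0], [2.04, -2.08, 0, 0], [1.78, -3.11, 0, 0], [1.04, -3.85, 0, 0]]]}}

```text
clock: 15.78
tcp_pos: [0.57, 0.1701, 0.1941]
ee_rot: [3.14, 0.002, 0.221]
contact_force: [-2.4, -14.5, 8.2]
finger_gap: 0.276
grasp_force: 63.7
```

```bash
python3 -c "
from wh import *
arc(24,5)"
```

```text
clock 15.775 tcp [0.57   0.1701 0.1941] F [ -2.4 -14.5   8.2] grip 63.68014991283417 rad 52.0 wheel mod360 239.4
[-0.82, -0.25, 0.05, 0.0]
[-1.68, -0.17, 0.05, 0.0]
[-2.42, 0.25, 0.05, 0.0]
[-2.93, 0.93, 0.05, 0.0]
[-3.12, 1.77, 0.05, 0.0]
```

>>> {"api": "step_arm", "payload": {"increments": [[[-0.82, -0.22, 0, 0], [-1.67, -0.13, 0, 0], [-2.4, 0.29, 0, 0], [-2.88, 0.97, 0, 0], [-3.05, 1.8, 0, 0]]]}}

```text
clock: 16.4
tcp_pos: [0.5034, 0.1097, 0.1942]
ee_rot: [-3.141, 0.004, 0.223]
contact_force: [2.3, 3.8, -3.9]
finger_gap: 0.277
grasp_force: 62.9
```

>>> {"api": "step_arm", "payload": {"increments": [[[0, 0, 0, 0], [0, 0, 0, 0], [0, 0, 0, 0]]]}}

```text
clock: 16.77
tcp_pos: [0.5039, 0.1082, 0.1941]
ee_rot: [3.141, 0.005, 0.219]
contact_force: [-8.0, -3.7, 5.8]
finger_gap: 0.28
grasp_force: 63.3
```

```bash
python3 - <<'E'
from wh import *
arc(2,1)
im=pic("scene","s9.png")
cv2.imwrite('pics/c9.png',cv2.resize(im[160:300,220:400][:,:,::-1],(720,560),interpolation=cv2.INTER_CUBIC))
s=readout.observe();print(abs(s['qd']).max())
E
```

```text
clock 16.775 tcp [0.5039 0.1082 0.1941] F [-8.  -3.7  5.8] grip 63.33916425704956 rad 51.6 wheel mod360 1.2
[0.01, 0.07, 0.04, -0.01]
0.002308135888550943
```

View pics/c9.png

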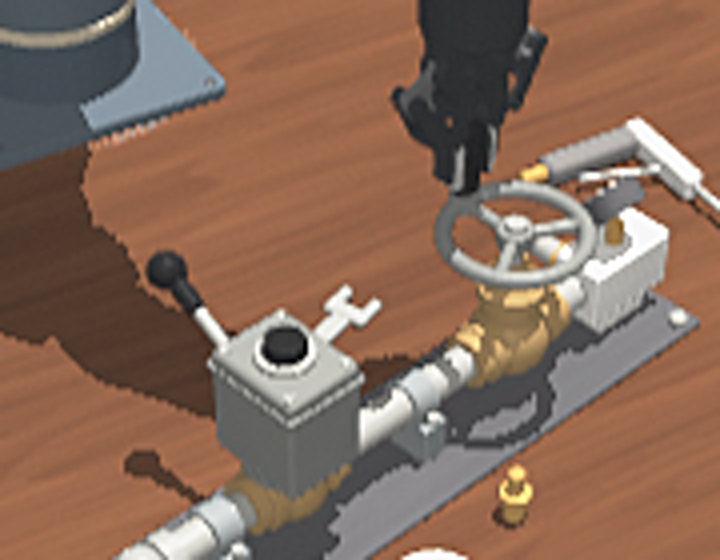

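The handle is gripped on the robot's side of the wheel (crop (465,185)), the lever is up (ball at crop (166,270)) and the button is released. I hand the job in.

```bash
python3 -c "
from h import *
print(job.job_done())"
```

```text
the job is handed in; nothing more can be done
None
```

I handed the job in at about 17 s, and no verdict came back. The lever dropped on the button press and latched back up, the valve closed to its stop, and it is now backed off two turns (within about 1° by arm position) with the handle still gripped at about 63 N.

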